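# Load the eye-test caddy from the back: two tall bottles, then the lens case

## Task

Load the wooden caddy from back to front: first stand both tall white bottles in its two rear wells beneath the carrying bar, keeping them upright all the way, and only after that seat the grey lens case fully home, flat and square, in the pocket of the dark cradle in front of them. The cradle slides along the caddy's front bay and where it stands is not measured, so feel (or look) for its pocket. Leave everything else on the table where it is.

Things in the scene. Friction and masses are not known exactly. Their poses are not given: they have to be found in the camera images.
- caddy: (all sizes here in mm) open wooden caddy, fixed, 188 (x) x 250 (y). Origin: at table height, midway in y, 102 behind its front face. x points front to rear (away from the robot), y left, z up. Floor 8 thick. Rear: solid row 33 high (x 12 to 86) with two wells. Front bay: x -94 to 12, y -119 to 119, rims 22 high, holds the cradle.
- bar_mid (a point): middle of the caddy's round carrying bar (radius 7, along y, its axis at x = 72, z = 235 in the caddy's frame, on thin posts at y = +-117). It runs 22 behind the wells' centres, in the way of a gripper pointing straight down: come in under it from the front, leaning about 40 degrees, fingers pointing down and to the rear. Axes as the caddy's.
- well_left (a point): centre of the floor of the left rear well, in the caddy's frame at (50, 50, 8); axes as the caddy's. The well is 52 (x) x 42 (y), 25 deep, its rim 33 above the table.
- well_right (a point): the same for the right rear well, at (50, -50, 8) in the caddy's frame. Either bottle may go in either well.
- cradle_mid (a point): point of the caddy at (-42, 0, 14): centre of the cradle pocket's floor IF the cradle stood in the middle. It stands up to 20 to either side along the caddy's y, unmeasured; true in x and yaw; does not give. Cradle: dark wooden block 100 (x) x 170 (y), top 30 above the table; central pocket 74 (x) x 58 (y), 16 deep, floor lined grey.
- bottle_a: tall white flat-sided bottle, 46 (x) x 36 (y) x 140 mm high, 0.18 kg or so. Origin: centre of its underside, z up. Flat sides from 0 to 118 high, then a cap of radius 12 on top. It goes into a well with its 46 side along the caddy's x, either way round; pinch it across the 36 side.
- bottle_b: a second bottle like bottle_a.
- lens_case: closed grey lens case, a rectangular block 70 (x) x 54 (y) x 46 mm high with a thin dark seam, 0.16 kg or so. Origin: centre of its underside, z up. It goes into the cradle's pocket with its x along the caddy's x, either way round, leaving 30 of it above the cradle; pinch it across the 54 side.
- dropper_1: small white dropper bottle, radius 12, 56 high; bystander. Origin under its centre.
- dropper_2: a second small dropper bottle; bystander.
- trial_frame: metal trial spectacle frame lying flat, 124 wide (y), about 115 long, 20 high; bystander. Origin between its two rings.
- occluder: black eye-cover paddle lying flat, disc radius 30 at its origin, handle 155 to its -x, 6 thick; bystander.
- pen_torch: pen torch lying along its x, 120 long, 13 thick; bystander. Origin under its middle.
- swab_jar: clear jar with steel lid, radius 30, 70 high; bystander. Origin under its centre.
There are look-alikes about, which are no part of the job. Leave any green look-alike of the bottle_a alone.

How it is judged:
On the way, in this order (a step that is already met when the one before it is completed fails the run):
1. both tall bottles stand upright on the floors of the two rear wells, one in each (((horizontal distance between bottle_a and well_left below 0.007 m and z of bottle_a in the frame of well_left between -0.004 and 0.004 m and angle between each of bottle_a, bottle_b's own z axis and vertical below 0.08 rad and horizontal distance between bottle_b and well_right below 0.007 m and z of bottle_b in the frame of well_right between -0.004 and 0.004 m) or (horizontal distance between bottle_a and well_right below 0.007 m and z of bottle_a in the frame of well_right between -0.004 and 0.004 m and angle between each of bottle_a, bottle_b's own z axis and vertical below 0.08 rad and horizontal distance between bottle_b and well_left below 0.007 m and z of bottle_b in the frame of well_left between -0.004 and 0.004 m))), for 0.2 s.
2. after that, the lens case is seated flat and square on the floor of the cradle's pocket (z of lens_case in the frame of cradle_mid between -0.003 and 0.003 m and x of lens_case in the frame of cradle_mid between -0.006 and 0.006 m and y of lens_case in the frame of cradle_mid between -0.027 and 0.027 m and angle between lens_case's own z axis and vertical below 0.05 rad and angle between the x axis of lens_case and the x axis of caddy, either way round below 0.1 rad), for 0.2 s.
At the end, for the whole second after the job is handed in: A bottle upright in each rear well (7 mm from its centre, 4 mm from its floor, 0.08 rad); the case on the pocket floor (3 mm; tilt 0.05, yaw to the caddy 0.1 rad; within 6 mm in x, 27 mm in y of cradle_mid); all at rest (0.02 m/s) (all of step 2 and ((horizontal distance between bottle_a and well_left below 0.007 m and z of bottle_a in the frame of well_left between -0.004 and 0.004 m and angle between each of bottle_a, bottle_b's own z axis and vertical below 0.08 rad and horizontal distance between bottle_b and well_right below 0.007 m and z of bottle_b in the frame of well_right between -0.004 and 0.004 m) or (horizontal distance between bottle_a and well_right below 0.007 m and z of bottle_a in the frame of well_right between -0.004 and 0.004 m and angle between each of bottle_a, bottle_b's own z axis and vertical below 0.08 rad and horizontal distance between bottle_b and well_left below 0.007 m and z of bottle_b in the frame of well_left between -0.004 and 0.004 m)) and linear speed of each of bottle_a, bottle_b, lens_case below 0.02 m/s); the robot touches nothing.
It fails at once if a bystander is moved by more than 30 mm (distance of any of dropper_1, dropper_2, trial_frame, occluder, pen_torch, swab_jar from where it was at the start of the episode above 0.03 m).
It fails at once if a tall bottle leans by more than 0.6 rad (angle between any of bottle_a, bottle_b's own z axis and vertical above 0.6 rad).
It also fails if it takes over 72 s, if anything falls off the work surface, if the arm or the gripper's body presses on something with over 40 N, if the wrist force passes 120 N, or if a joint passes its speed limit or range.

## Robot

A 6-joint arm with a two-finger parallel gripper is mounted at the origin on the work surface. World frame = base frame: x ahead of the robot, y to its left, z up, the work surface at z = 0. Lengths are in m, angles in rad, forces in N, time in s.
With the tool pointing down it reaches from about 0.25 to 0.725 m from the base axis. Payload 4 kg.
Tool frame: the origin (TCP) lies at the very end of the fingers, on their centre line; the grasp point (between the pads) lies 19 mm behind it; z points along the fingers, y is the line along which they close (so a half turn about z gives the same grasp; the last joint's range is limited). The gripper opens to 85 mm and grips with 20 to 120 N. Pads are 22 mm wide; open, the fingers measure 114 mm over their backs; the gripper's body (76 mm by 85 mm) begins 54 mm behind the grasp point. The pads swing forward as they close: fully open they stand 13 mm farther back than shut.
Start: joints at [1.333, 0.241, 0.005, 1.335, 0, 1.571], TCP at [0.118, 0.486, 0.231] pointing down, gripper open.
Joint ranges: [-2.72, 2.72], [-1.05, 1.87], [-1.09, 1.28], [-1.99, 2.15], [-1.42, 1.44], [-3.14, 3.14]. Speed limits (rad/s): [2.79, 2.79, 3.14, 3.14, 3.14, 3.14].

## Interface

Orientations are given as a unit quaternion [x, y, z, w].
In Python, from workcell import bot, vision, workorder, boxes_of gives the robot as it stands.
- The arm moves only by the tool send_rows, never from a script. Its argument "motion" is text: rows parted by semicolons, each of 5 numbers parted by spaces: the closure, from -1 (fully open) to 1 (shut), so that 0 is half open, then the shift along the tool's x, y, z in cm, then the turn about the tool's z in rad. In form: claw x y z twist; .... A call has 1 to 5 rows; each row is the pose to reach, as a shift and turn from the pose commanded when the call began, along the tool's axes at that moment; what a row does not reach only later rows make up. A row lasts 1/10 s, in which the tool goes at most 50 mm and 8.59 degrees, less where a joint would pass 70% of its speed; a pose out of reach is approached as far as the arm can. A call with a gripper value outside its range is refused whole. The fingers move at their own pace and stop on an object; the grip force is fixed at half the most. Time passes only in rows, so rows that repeat a pose let the fingers close. It gives the time, the measured TCP pose, the force, the opening and the grip force at its end, in the units of the state.
- bot.get_obs(): the state, without advancing time (a new reading comes with each control period).
- vision.camera(name): name is "side" or "top"; returns the picture (420x560x3 uint8, red, green, blue); there is no depth.
- vision.camera_model(name): a dict with "fov_y" (degrees; the focal length in pixels is half the picture's height over the tangent of half this angle, whatever the lens; pixels are square), "cx", "cy" (the principal point, pixels), "world_from_camera" (4x4, takes a point from camera to world coordinates). Camera axes: x right, y down, z forward; pixel columns grow to the right and rows downward; lengths in m; the calibration is good to about 2 mm. A picture is of the moment at which its call begins. camera_model takes no time and is no camera call.
- workorder.job_done(): hands the job in; it is judged then, once.
Trained networks look in the newest picture that a camera, given by its name, has taken for a name from the list of things; names that differ only in an ending like _2 or _b are one class to them, and where a whole thing is asked for, a point or a joint stands for the part that bears it (a point fixed in the world has none). Each returns a list of dicts, best first, with "conf" (0 to 1); they miss things now and then, are a little off and sometimes report something else, mostly with a low value. They report only what shows in the picture. A call takes as long as a camera call. They do not tell look-alikes from the thing itself.
- boxes_of(camera, target): "rect" ([centre column, centre row, width, height] in pixels, round what is visible of it).
The state is a dict: "clock": time; "joint_pos": joint angles; "joint_vel": joint speeds; "tau": joint torques, N m; "eef_pos": TCP position; "tool_rot": TCP orientation; "ft_force": force on the tool from outside, world axes, zero at the start; "ft_torque": the same for the moment, N m; "grip_width": finger opening in m; "grasp_force": force on a finger pad.
Only numpy, scipy, OpenCV 4.12 (cv2) and the standard library are available. Lean on these libraries where they do the work, as an engineer would, in place of code of your own. Each camera call takes 0.05 s, during which the arm holds its last target. There are 200 camera calls.

## Working session

There is one attempt and no reset: what is moved stays moved. The work goes in short steps, Python scripts to look and compute and a tool call to move; the robot and the scene stay as the last step left them, time stands still between calls to the robot, and variables do not carry over. Pictures are saved under pics/ and viewed, at most 11 in all, crops included, and the job is handed in when it is done.

Besides the shell and the picture viewer there is one more tool, called after "Request:" by a JSON object that holds its "name" and its "arguments", one argument or row to a line. send_rows: Moves the arm, as the interface text tells. Its arguments: {"type":"object","properties":{"motion":{"type":"string"}},"required":["motion"]}

```bash
mkdir -p pics; cat > h.py <<'E'
import numpy as np, cv2
from workcell import bot, vision, workorder, boxes_of
def model(c):
    m=vision.camera_model(c); f=210/np.tan(np.radians(m["fov_y"])/2); return f,m["cx"],m["cy"],np.array(m["world_from_camera"])
def proj(c,P):
    f,cx,cy,T=model(c); P=np.atleast_2d(P); q=(P-T[:3,3])@T[:3,:3]; return np.c_[cx+f*q[:,0]/q[:,2],cy+f*q[:,1]/q[:,2]]
def unproj(c,u,v,z):
    f,cx,cy,T=model(c); d=T[:3,:3]@np.array([(u-cx)/f,(v-cy)/f,1]); o=T[:3,3]; return o+d*(z-o[2])/d[2]
def snap(c,name):
    im=vision.camera(c); cv2.imwrite(f"pics/{name}.png",im[:,:,::-1]); return im
E
python3 - <<'E'
from h import *
for c in("top","side"):
    im=snap(c,c+"1"); print(c,model(c))
    for t in("bottle_a","lens_case","caddy","cradle_mid","bar_mid","dropper_1","trial_frame","occluder","pen_torch","swab_jar"):
        print(t,[(np.round(d["rect"]).tolist(),round(d["conf"],2)) for d in boxes_of(c,t)][:5])
a=cv2.imread("pics/top1.png");b=cv2.imread("pics/side1.png")
print(bot.get_obs())
E
```

```text
top (np.float64(386.19956854125337), 276.36881244554763, 211.65705743915686, array([[-2.27576208e-02, -9.80602578e-01,  1.94680957e-01,
         2.96673220e-01],
       [-9.99740931e-01,  2.22435096e-02, -4.82677978e-03,
         1.76548807e-02],
       [ 4.02764942e-04, -1.94740367e-01, -9.80854743e-01,
         1.29290781e+00],
       [ 0.00000000e+00,  0.00000000e+00,  0.00000000e+00,
         1.00000000e+00]]))
bottle_a [([176.0, 173.0, 24.0, 22.0], 0.84), ([186.0, 197.0, 16.0, 19.0], 0.78), ([212.0, 175.0, 20.0, 22.0], 0.69), ([384.0, 254.0, 20.0, 20.0], 0.67)]
lens_case [([183.0, 261.0, 20.0, 27.0], 0.6)]
caddy [([391.0, 222.0, 6.0, 4.0], 0.65), ([277.0, 200.0, 84.0, 79.0], 0.62)]
cradle_mid [([275.0, 202.0, 85.0, 78.0], 0.83)]
bar_mid [([274.0, 201.0, 85.0, 80.0], 0.78)]
dropper_1 [([392.0, 223.0, 8.0, 12.0], 0.45)]
trial_frame [([183.0, 261.0, 28.0, 28.0], 0.63), ([376.0, 188.0, 40.0, 38.0], 0.61)]
occluder [([424.0, 272.0, 18.0, 61.0], 0.67)]
pen_torch [([147.0, 281.0, 7.0, 42.0], 0.54)]
swab_jar [([144.0, 212.0, 28.0, 18.0], 0.61)]
side (np.float64(460.6317123119161), 275.0
[... 774 characters left out ...]
.94)]
{'clock': 1.1, 'joint_pos': array([ 1.33298407e+00,  2.40588189e-01,  5.01722345e-03,  1.33519431e+00,
       -1.52688866e-06,  1.57077092e+00]), 'joint_vel': array([ 0.00049425, -0.00094621,  0.0002585 , -0.00109019,  0.00205679,
        0.00104839]), 'tau': array([-8.37811535e-05, -3.72224307e+01,  2.52692771e+01,  1.42283276e-03,
        8.69847554e-06, -1.18205179e-08]), 'eef_pos': array([0.11779139, 0.48593774, 0.23131896]), 'tool_rot': array([1.18613520e-01, 9.92940498e-01, 1.53261042e-05, 2.60007714e-06]), 'ft_force': array([-0.84256175,  0.23968488, -0.30509514]), 'ft_torque': array([-0.0595022 ,  0.01586615,  0.01996003]), 'grasp_force': 0.0, 'grip_width': 0.08503909208675602}
```

```bash
python3 - <<'E'
import cv2
a=cv2.imread("pics/top1.png")[130:320,120:450];cv2.imwrite("pics/t1c.png",cv2.resize(a,(792,456),interpolation=cv2.INTER_CUBIC))
b=cv2.imread("pics/side1.png")[140:380,120:400];cv2.imwrite("pics/s1c.png",cv2.resize(b,(700,600),interpolation=cv2.INTER_CUBIC))
E
```

```text
(no output)
```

View pics/t1c.png

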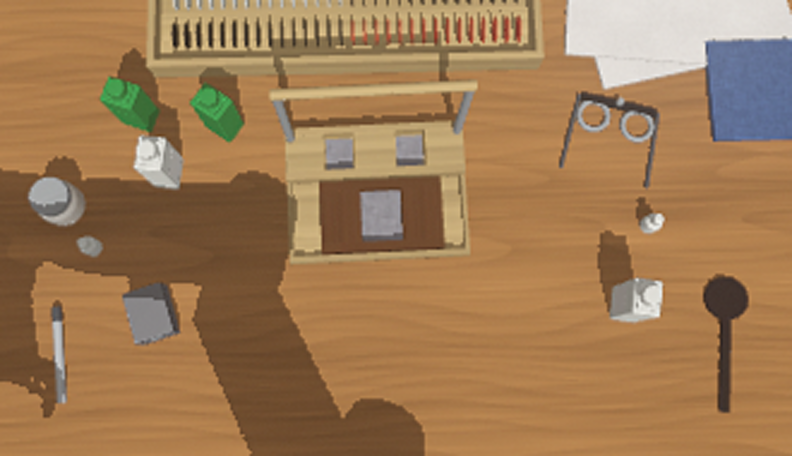

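View pics/s1c.png

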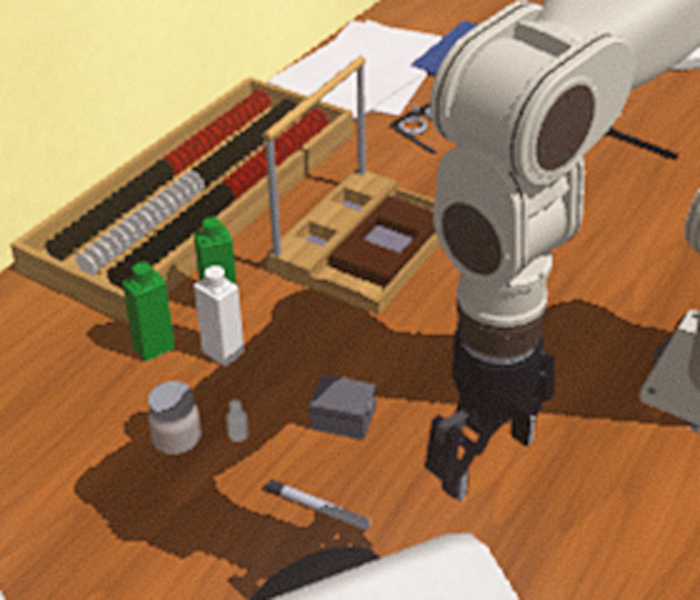

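Top view: the candidates for a tall bottle are white (186,197), white (385,254), green (176,173) and green (212,175). I take the two whites. The lens case is at (183,260), and the caddy around (277,200) with the dark cradle and grey pocket floor. In the side view the left bottle is at about (208,268), the case at (257,303), and the right-hand bottle is hidden. Next I fit poses by edges.

```bash
cat >> h.py <<'E'
from scipy.optimize import minimize
def grad(c,name,s=1.0):
    im=cv2.GaussianBlur(cv2.imread(f"pics/{name}.png").astype(np.float32),(0,0),s)
    gx=cv2.Sobel(im,cv2.CV_32F,1,0,scale=.125);gy=cv2.Sobel(im,cv2.CV_32F,0,1,scale=.125); return gx,gy
def boxedges(lo,hi,R,t,cam):
    "visible-face edges of a box, world segments"
    o=model(cam)[3][:3,3]; B=np.array([lo,hi]); S=[]
    for ax in range(3):
        for k in (0,1):
            n=np.zeros(3); n[ax]=2*k-1; p=np.zeros(3); p[ax]=B[k,ax]
            if (R@n)@(o-(R@p+t))<=0: continue
            a,b=[i for i in range(3) if i!=ax]
            q=[]
            for i,j in((0,0),(1,0),(1,1),(0,1)):
                v=p.copy(); v[a]=B[i,a]; v[b]=B[j,b]; q.append(R@v+t)
            S+=[(q[i],q[(i+1)%4]) for i in range(4)]
    return S
def score(cam,g,segs):
    tot=0;n=0
    f,cx,cy,T=model(cam)
    for a,b in segs:
        pa,pb=proj(cam,[a,b]); L=np.linalg.norm(pb-pa); m=max(3,int(L*2)); d=(pb-pa)/L
        p=pa+np.linspace(.06,.94,m)[:,None]*(pb-pa); x=p[:,0].astype(np.float32)[None];y=p[:,1].astype(np.float32)[None]
        e=abs(-cv2.remap(g[0],x,y,1)*d[1]+cv2.remap(g[1],x,y,1)*d[0]).reshape(m,3).max(1)
        tot+=np.minimum(e,25).sum()*L/m; n+=L
    return tot/n
def Rz(y): c,s=np.cos(y),np.sin(y); return np.array([[c,-s,0],[s,c,0],[0,0,1.]])
def fitbox(x0,yaws,lo,hi,views):
    def J(p): return -sum(score(c,g,boxedges(lo,hi,Rz(p[2]),np.array([p[0],p[1],0]),c)) for c,g in views)
    best=None
    for y in yaws:
      for dx in(-.006,.006):
       for dy in(-.006,.006):
        r=minimize(J,[x0[0]+dx,x0[1]+dy,y],method="Nelder-Mead",options=dict(initial_simplex=np.array([[x0[0]+dx,x0[1]+dy,y],[x0[0]+dx+.006,x0[1]+dy,y],[x0[0]+dx,x0[1]+dy+.006,y],[x0[0]+dx,x0[1]+dy,y+.12]]),xatol=1e-4,fatol=1e-3))
        if best is None or r.fun<best.fun: best=r
    return best.x,best.fun
def caddysegs(p,dy):
    R=Rz(p[2]);t=np.array([p[0],p[1],0]); S=[]
    def loop(x0,x1,y0,y1,z): 
        q=[R@np.array(v)+t for v in((x0,y0,z),(x1,y0,z),(x1,y1,z),(x0,y1,z))]; return [(q[i],q[(i+1)%4]) for i in range(4)]
    k=1e-3
    for w in(50,-50): S+=loop(24*k,76*k,(w-21)*k,(w+21)*k,.033)
    S+=loop(-92*k,8*k,(dy-.085),(dy+.085),.030); S+=loop(-79*k,-5*k,dy-.029,dy+.029,.030)
    S+=loop(-102*k,86*k,-.125,.125,.022)[3:]+loop(-102*k,86*k,-.125,.125,0)[3:]
    L=lambda a,b:(R@np.array(a)+t,R@np.array(b)+t)
    S+=[L((.012,-.125,.033),(.012,.125,.033)),L((.072,-.115,.242),(.072,.115,.242)),L((.065,-.115,.235),(.065,.115,.235))]
    return S
E
cat > fit.py <<'E'
from h import *
T=("top",grad("top","top1"));S=("side",grad("side","side1"))
def J(p): return -sum(score(c,g,caddysegs(p[:3],p[3])) for c,g in(T,S))
c0=unproj("top",277,205,.03); print("c0",c0)
best=None
for dx in(-.01,0,.01):
  for dy in(-.012,0,.012):
    x0=np.array([c0[0]+dx,c0[1]+dy,.05,0]); sx=np.vstack([x0,x0+np.diag([.008,.008,.04,.01])])
    r=minimize(J,x0,method="Nelder-Mead",options=dict(initial_simplex=sx,xatol=1e-4,fatol=1e-3,maxiter=300))
    if best is None or r.fun<best.fun: best=r
print("caddy",best.x.round(4),best.fun)
ov={c:cv2.imread(f"pics/{c}1.png") for c in("top","side")}
ov={c:cv2.resize(v,None,fx=4,fy=4,interpolation=cv2.INTER_CUBIC) for c,v in ov.items()}
def draw(c,segs,col):
    for a,b in segs:
        q=np.round((proj(c,[a,b])+.5)*4).astype(int); cv2.line(ov[c],tuple(map(int,q[0])),tuple(map(int,q[1])),col,1)
for c in ov: draw(c,caddysegs(best.x[:3],best.x[3]),(255,0,255))
B=np.array([[-.023,-.018,0],[.023,.018,.118]]); C=np.array([[-.035,-.027,0],[.035,.027,.046]])
for n,uv,z,box,vw in(("bL",(186,197),.07,B,(T,S)),("bR",(385,254),.07,B,(T,)),("case",(183,260),.03,C,(T,S))):
    x0=unproj("top",*uv,z)
    p,f=fitbox(x0,np.linspace(-1.4,1.4,8),box[0],box[1],vw); print(n,x0.round(3),p.round(4),f)
    for c,_ in vw: draw(c,boxedges(box[0],box[1],Rz(p[2]),np.array([p[0],p[1],0]),c),(255,0,255))
A=ov["top"]
m=np.vstack([np.hstack([A[640:1000,880:1340],A[720:1080,620:820],A[900:1260,1450:1590]][:3]),np.hstack([ov["side"][640:960,860:1260],ov["side"][960:1280,740:1140]])])if 0 else None
top=np.hstack([A[640:960,920:1320],A[720:1140:1,640:840][:320],A[940:1260,1460:1620]])
bot_=np.hstack([ov["side"][800:1070,900:1300],ov["side"][950:1220,740:1100]])
cv2.imwrite("pics/ov1.png",np.vstack([top,bot_]))
E
sed -i 's/^m=.*$//' fit.py; python3 fit.py
```

```text
c0 [0.56998759 0.00881239 0.03      ]Traceback (most recent call last):
  File "fit.py", line 9, in <module>
    r=minimize(J,x0,method="Nelder-Mead",options=dict(initial_simplex=sx,xatol=1e-4,fatol=1e-3,maxiter=300))
    res = _minimize_neldermead(fun, x0, args, callback, bounds=bounds,
                               **options)
    fxr = func(xr)
    fx = function(np.copy(x), *(wrapper_args + args))
  File "fit.py", line 3, in J
    def J(p): return -sum(score(c,g,caddysegs(p[:3],p[3])) for c,g in(T,S))
                      ~~~^^^^^^^^^^^^^^^^^^^^^^^^^^^^^^^^^^^^^^^^^^^^^^^^^^
  File "fit.py", line 3, in <genexpr>
    def J(p): return -sum(score(c,g,caddysegs(p[:3],p[3])) for c,g in(T,S))
                          ~~~~~^^^^^^^^^^^^^^^^^^^^^^^^^^^
  File "h.py", line 32, in score
    pa,pb=proj(cam,[a,b]); L=np.linalg.norm(pb-pa); m=max(3,int(L*2)); d=(pb-pa)/L
          ~~~~^^^^^^^^^^^
  File "h.py", line 6, in proj
    f,cx,cy,T=model(c); P=np.atleast_2d(P); q=(P-T[:3,3])@T[:3,:3]; return np.c_[cx+f*q[:,0]/q[:,2],cy+f*q[:,1]/q[:,2]]
              ~~~~~^^^
  File "h.py", line 4, in model
    m=vision.camera_model(c); f=210/np.tan(np.radians(m["fov_y"])/2); return f,m["cx"],m["cy"],np.array(m["world_from_camera"])
ValueError: time passes only in moves, steps and waits
```

Cache the model.

```bash
sed -i 's/^import numpy as np, cv2/import numpy as np, cv2, functools/; s/^def model/@functools.cache\ndef model/' h.py; time python3 fit.py
```

```text
c0 [0.56998759 0.00881239 0.03      ]
caddy [ 0.5644  0.0103  0.0267 -0.0035] -32.81528280715856
bL [0.595 0.304 0.07 ] [ 0.5944  0.3074 -0.1811] -40.481689241431454
bR [ 0.395 -0.328  0.07 ] [ 0.3909 -0.328  -0.007 ] -20.096421602215145
case [0.394 0.319 0.03 ] [0.3926 0.3218 0.3082] -34.6311808402417
real	0m18.499s
user	0m18.746s
sys	0m0.152s
```

View pics/ov1.png

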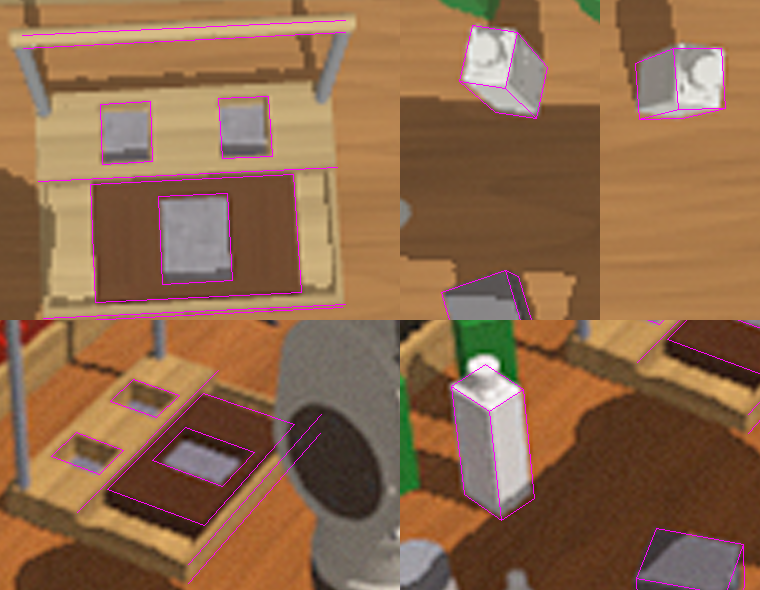

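The overlays agree with the picture: the caddy is at (0.564, 0.010, yaw 0.027) and the outlines of bottles and case match. The move rows cannot tilt the tool, so I'll first test in free air whether going to the edge of reach leans it.

Request:
{"name": "send_rows", "arguments": {
  "motion": "-1 0 5 -2 0; -1 0 10 -4 0; -1 0 15 -6 0; -1 0 20 -8 0; -1 0 25 -10 0"
}}

```text
clock: 1.6
eef_pos: [0.1668, 0.6881, 0.3152]
tool_rot: [0.119, 0.993, 0.001, 0.0]
ft_force: [0.8, 1.2, 1.1]
grip_width: 0.0855
grasp_force: 0.0
```

Request:
{"name": "send_rows", "arguments": {
  "motion": "-1 0 5 0 0; -1 0 10 0 0; -1 0 15 0 0"
}}

```text
clock: 1.9
eef_pos: [0.1669, 0.6886, 0.3303]
tool_rot: [0.119, 0.993, -0.012, -0.001]
ft_force: [-0.0, -1.2, 1.0]
grip_width: 0.0858
grasp_force: 0.0
```

The tilt gain is negligible, so I grasp each bottle off-centre, with the gripper shifted to the front side so that its body passes in front of the bar.

```bash
cat >> h.py <<'E'
from scipy.spatial.transform import Rotation as Ro
def go(P,ang,verbose=True):
    "tool-frame shift (cm) and twist to bring TCP to P with tool x at world angle ang"
    o=bot.get_obs(); R=Ro.from_quat(o["tool_rot"]).as_matrix(); d=R.T@(np.array(P)-o["eef_pos"])*100
    a=np.arctan2(R[1,0],R[0,0]); tw=-((ang-a+np.pi)%(2*np.pi)-np.pi)
    print("t",o["clock"],"pos",o["eef_pos"].round(4),"xang",a.round(4),"tilt",(R@[0,0,1]).round(3),"shift",d.round(2),"twist",round(tw,3),"|d|",np.linalg.norm(d).round(1),"w",round(o["grip_width"],4),"F",o["ft_force"].round(1),"g",round(o["grasp_force"],1)); return d,tw
E
python3 - <<'E'
from h import *
print(unproj("top",176,173,.07),unproj("top",212,175,.07))
go([.5678,.3123,.20],np.pi-.181); print(bot.get_obs()["joint_pos"].round(3))
E
```

```text
[0.67665887 0.33915516 0.07      ] [0.66712746 0.2205642  0.07      ]
t 1.9 pos [0.1669 0.6886 0.3303] xang 2.9038 tilt [-0.006 -0.024 -1.   ] shift [-47.83 -26.79  13.7 ] twist -0.057 |d| 56.5 w 0.0858 F [-0.  -1.2  1. ] g 0.0
[1.333 0.818 1.211 1.988 0.    1.571]
```

Request:
{"name": "send_rows", "arguments": {
  "motion": "-1 -4 -2.3 1.2 0; -1 -8 -4.6 2.4 0; -1 -12 -6.9 3.6 -0.02; -1 -16 -9.2 4.8 -0.04; -1 -20 -11.5 6 -0.06"
}}

```text
clock: 2.4
eef_pos: [0.335, 0.5273, 0.2844]
tool_rot: [0.088, 0.996, -0.0, 0.0]
ft_force: [0.1, 0.6, 0.5]
grip_width: 0.0854
grasp_force: 0.0
```

```bash
python3 - <<'E'
from h import *
go([.5678,.3123,.20],np.pi-.181); print(bot.get_obs()["joint_pos"].round(3))
E
```

```text
t 2.4 pos [0.335  0.5273 0.2844] xang 2.9648 tilt [ 0. -0. -1.] shift [-26.7  -17.07   8.44] twist 0.004 |d| 32.8 w 0.0854 F [0.1 0.6 0.5] g 0.0
[ 1.005  0.493  0.509  1.586 -0.     1.182]
```

Request:
{"name": "send_rows", "arguments": {
  "motion": "-1 -4 -2.6 1.2 0; -1 -8 -5.1 2.5 0; -1 -12 -7.7 3.7 0; -1 -16 -10.2 5 0; -1 -20 -12.8 6.3 0"
}}

```text
clock: 2.9
eef_pos: [0.5094, 0.3662, 0.2215]
tool_rot: [0.089, 0.996, 0.0, 0.0]
ft_force: [0.1, 0.4, -0.3]
grip_width: 0.0855
grasp_force: 0.0
```

```bash
python3 - <<'E'
from h import *
go([.5678,.3123,.20],np.pi-.181)
E
```

```text
t 2.9 pos [0.5094 0.3662 0.2215] xang 2.9639 tilt [ 0.  0. -1.] shift [-6.7  -4.28  2.15] twist 0.003 |d| 8.2 w 0.0855 F [ 0.1  0.4 -0.3] g 0.0
```

Request:
{"name": "send_rows", "arguments": {
  "motion": "-1 -3.4 -2.2 1 0; -1 -6.7 -4.3 2.1 0; -1 -6.7 -4.3 2.1 0"
}}

```text
clock: 3.2
eef_pos: [0.5692, 0.3087, 0.1982]
tool_rot: [0.092, 0.996, -0.002, -0.001]
ft_force: [-0.7, 0.8, -0.1]
grip_width: 0.0855
grasp_force: 0.0
```

Request:
{"name": "send_rows", "arguments": {
  "motion": "-1 0 0 4 0; -1 0 0 8 0; -1 0 0 11.5 0; -1 0 0 11.5 0"
}}

```text
clock: 3.6
eef_pos: [0.5621, 0.3117, 0.0799]
tool_rot: [0.088, 0.996, -0.003, -0.005]
ft_force: [-1.9, -0.2, -1.3]
grip_width: 0.0852
grasp_force: 0.0
```

```bash
python3 - <<'E'
from h import *
go([.5678,.3123,.085],np.pi-.181)
o=[]
for c,(r0,r1,c0,c1) in (("top",(150,230,150,240)),("side",(200,300,140,260))):
    im=snap(c,c+"2")[r0:r1,c0:c1,::-1]; o.append(cv2.resize(im,(int(400*(c1-c0)/(r1-r0)),400),interpolation=cv2.INTER_CUBIC))
m=np.hstack(o)[:,:]; print(m.shape); cv2.imwrite("pics/c2.png",cv2.resize(m,None,fx=.85,fy=.85))
E
```

```text
t 3.6 pos [0.5621 0.3117 0.0799] xang 2.9643 tilt [-0.011 -0.006 -1.   ] shift [-0.55  0.16 -0.52] twist 0.004 |d| 0.8 w 0.0852 F [-1.9 -0.2 -1.3] g 0.0
(400, 930, 3)
```

View pics/c2.png

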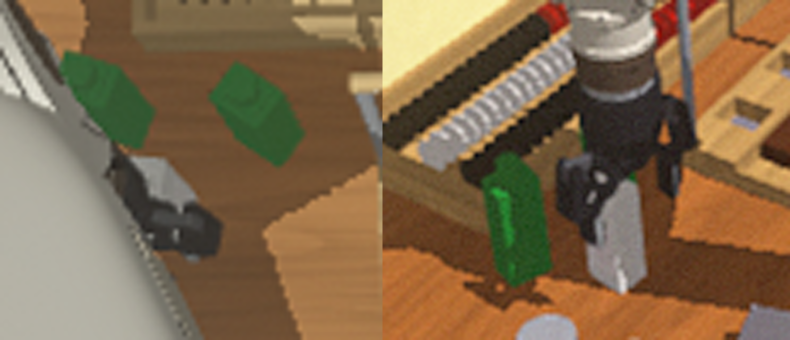

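The fingers straddle the white bottle (side crop about (615,230)) and are clear of the green ones. I let the arm settle.

Request:
{"name": "send_rows", "arguments": {
  "motion": "-1 0 0 0 0; -1 0 0 0 0"
}}

```text
clock: 3.9
eef_pos: [0.5682, 0.3146, 0.0889]
tool_rot: [0.089, 0.996, 0.001, 0.002]
ft_force: [0.3, -0.0, 0.1]
grip_width: 0.0852
grasp_force: 0.0
```

```bash
python3 - <<'E'
from h import *
go([.5678,.3123,.085],np.pi-.181)
E
```

```text
t 3.9 pos [0.5682 0.3146 0.0889] xang 2.9641 tilt [ 0.005  0.003 -1.   ] shift [-0.   -0.24  0.39] twist 0.004 |d| 0.5 w 0.0852 F [ 0.3 -0.   0.1] g 0.0
```

Request:
{"name": "send_rows", "arguments": {
  "motion": "-0.4 0 0 0 0; 0 0 0 0 0; 0.4 0 0 0 0; 1 0 0 0 0; 1 0 0 0 0"
}}

```text
clock: 4.4
eef_pos: [0.5667, 0.3131, 0.0866]
tool_rot: [0.089, 0.996, -0.0, 0.0]
ft_force: [-1.1, -2.5, 5.2]
grip_width: 0.0341
grasp_force: 59.2
```

Request:
{"name": "send_rows", "arguments": {
  "motion": "1 0 0 0 0; 1 0 0 0 0; 1 0 0 0 0"
}}

```text
clock: 4.7
eef_pos: [0.5667, 0.3131, 0.0866]
tool_rot: [0.089, 0.996, -0.0, 0.0]
ft_force: [-1.6, -2.9, 4.9]
grip_width: 0.0341
grasp_force: 59.3
```

```bash
python3 - <<'E'
from h import *
go([.5678,.3123,.085],np.pi-.181)
E
```

```text
t 4.7 pos [0.5667 0.3131 0.0866] xang 2.9635 tilt [ 0.001 -0.    -1.   ] shift [-0.12 -0.06  0.16] twist 0.003 |d| 0.2 w 0.0341 F [-1.6 -2.9  4.9] g 59.3
```

Request:
{"name": "send_rows", "arguments": {
  "motion": "1 0 0 -1 0; 1 0 0 -3 0; 1 0 0 -5 0; 1 0 0 -7 0; 1 0 0 -7 0"
}}

```text
clock: 5.2
eef_pos: [0.5683, 0.3147, 0.1592]
tool_rot: [0.089, 0.996, 0.002, 0.002]
ft_force: [0.7, 0.4, -1.5]
grip_width: 0.0341
grasp_force: 59.7
```

```bash
python3 - <<'E'
from h import *
c=[.5644,.0103,.0267]; R=Rz(c[2]); 
for w in(.05,-.05):
    P=R@[.05-.027,w,0]+[c[0],c[1],0]; print(P, (R@[.05,w,0]+[c[0],c[1],0]))
P=R@[.05-.027-.0,.05,0]+[c[0],c[1],0]
go([P[0]-.0,P[1],.155],np.pi+c[2])
o=[]
for cc,(r0,r1,c0,c1) in (("side",(170,310,140,300)),("top",(140,260,150,310))):
    im=snap(cc,cc+"3")[r0:r1,c0:c1,::-1]; o.append(cv2.resize(im,None,fx=2.5,fy=2.5,interpolation=cv2.INTER_CUBIC))
cv2.imwrite("pics/c3.png",np.hstack([o[0],np.pad(o[1],((0,50),(0,0),(0,0)))]))
E
```

```text
[0.58605696 0.06089621 0.        ] [0.61304734 0.06161702 0.        ]
[ 0.58872664 -0.03906815  0.        ] [ 0.61571702 -0.03834734  0.        ]
t 5.2 pos [0.5683 0.3147 0.1592] xang 2.9639 tilt [ 0.005  0.003 -1.   ] shift [ -6.23 -24.67   0.34] twist -0.204 |d| 25.4 w 0.0341 F [ 0.7  0.4 -1.5] g 59.7
```

View pics/c3.png

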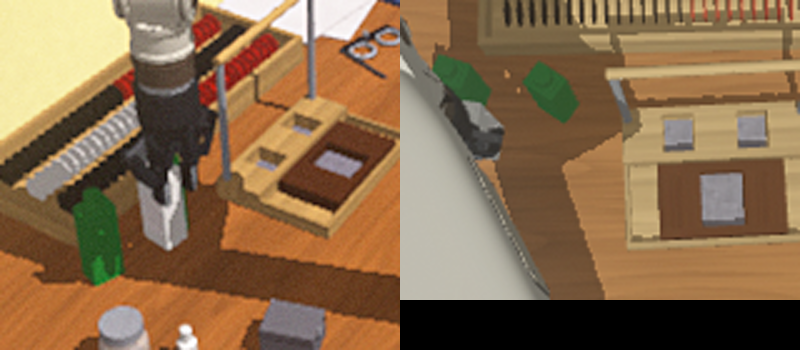

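The bottle is upright in the grip with its bottom at about 72 mm, and the side view now shows the whole caddy. I refit the caddy.

```bash
cat > fitc.py <<'E'
from h import *
import sys
def fitc(V,x00):
    def J(p): return -sum(score(c,g,caddysegs(p[:3],p[3])) for c,g in V)
    best=None
    for dx in(-.005,.005):
      for dy in(-.005,.005):
        x0=np.array(x00)+[dx,dy,0,0]; sx=np.vstack([x0,x0+np.diag([.008,.008,.03,.01])])
        r=minimize(J,x0,method="Nelder-Mead",options=dict(initial_simplex=sx,xatol=1e-4,fatol=1e-3,maxiter=300))
        if best is None or r.fun<best.fun: best=r
    return best
T=("top",grad("top","top1",.7));S=("side",grad("side","side3",.7))
for V in((T,),(S,),(T,S)):
    b=fitc(V,[.5644,.0103,.0267,-.0035]); print([v[0] for v in V],b.x.round(4),b.fun)
# held bottle, side view: x,y,yaw with z bottom guess
o=bot.get_obs(); z=o["eef_pos"][2]-.0866
B=np.array([[-.023,-.018,0],[.023,.018,.118]])
def J(p): return -score("side",S[1],[s for s in boxedges(B[0],B[1],Rz(p[2]),np.array([p[0],p[1],p[3]]),"side")])
x0=np.array([o["eef_pos"][0]+.027,o["eef_pos"][1]-.005,-.18,z]);sx=np.vstack([x0,x0+np.diag([.006,.006,.05,.006])])
r=minimize(J,x0,method="Nelder-Mead",options=dict(initial_simplex=sx)); print(o["eef_pos"],r.x.round(4),r.fun,J(x0))
E
python3 fitc.py
```

```text
['top'] [ 0.5648  0.0102  0.0263 -0.0036] -18.82061204486816
['side'] [ 0.5637  0.0114  0.0208 -0.0039] -18.12208908771798
['top', 'side'] [ 0.5646  0.0103  0.0261 -0.003 ] -36.68534448120674
[0.56653688 0.31366773 0.15560511] [ 0.5978  0.3103 -0.1598  0.0708] -16.622331035703667 -12.190283649669386
```

Request:
{"name": "send_rows", "arguments": {
  "motion": "1 -0.2 -3 0 -0.03; 1 -0.3 -7 0 -0.08; 1 -0.5 -11 0 -0.13; 1 -0.6 -15 0 -0.17; 1 -0.7 -19 0 -0.204"
}}

```text
clock: 5.8
eef_pos: [0.5382, 0.1236, 0.1539]
tool_rot: [-0.014, 1.0, -0.0, -0.002]
ft_force: [1.2, -0.2, -1.1]
grip_width: 0.034
grasp_force: 60.0
```

Request:
{"name": "send_rows", "arguments": {
  "motion": "1 1 -3 0 0; 1 1.5 -5 0 0; 1 1.5 -5 0 0; 1 1.5 -5 0 0"
}}

```text
clock: 6.2
eef_pos: [0.5254, 0.0745, 0.1547]
tool_rot: [-0.013, 1.0, 0.0, -0.001]
ft_force: [0.4, -0.0, -2.2]
grip_width: 0.0342
grasp_force: 60.0
```

```bash
python3 - <<'E'
from h import *
go([.585,.0609,.156],np.pi+.026)
E
```

```text
t 6.2 pos [0.5254 0.0745 0.1547] xang -3.1165 tilt [-0.002  0.    -1.   ] shift [-5.92 -1.51 -0.14] twist -0.001 |d| 6.1 w 0.0342 F [ 0.4 -0.  -2.2] g 60.0
```

Request:
{"name": "send_rows", "arguments": {
  "motion": "1 -1.5 -1.5 0 0; 1 -3 -1.5 0 0; 1 -4.5 -1.5 0 0; 1 -5.9 -1.5 0 0; 1 -5.9 -1.5 0 0"
}}

```text
clock: 6.7
eef_pos: [0.587, 0.0627, 0.1547]
tool_rot: [-0.014, 1.0, 0.0, 0.0]
ft_force: [-0.6, -0.1, -1.9]
grip_width: 0.0342
grasp_force: 60.0
```

```bash
python3 - <<'E'
from h import *
go([.585,.0609,.156],np.pi+.026)
o=[]
for cc,(r0,r1,c0,c1) in (("side",(130,270,200,340)),("top",(150,250,230,330))):
    im=snap(cc,cc+"4")[r0:r1,c0:c1,::-1]; o.append(cv2.resize(im,(390,390),interpolation=cv2.INTER_CUBIC))
cv2.imwrite("pics/c4.png",np.hstack(o))
E
```

```text
t 6.7 pos [0.587  0.0627 0.1547] xang -3.1138 tilt [ 0.  0. -1.] shift [ 0.2  -0.18 -0.13] twist 0.002 |d| 0.3 w 0.0342 F [-0.6 -0.1 -1.9] g 60.0
```

View pics/c4.png

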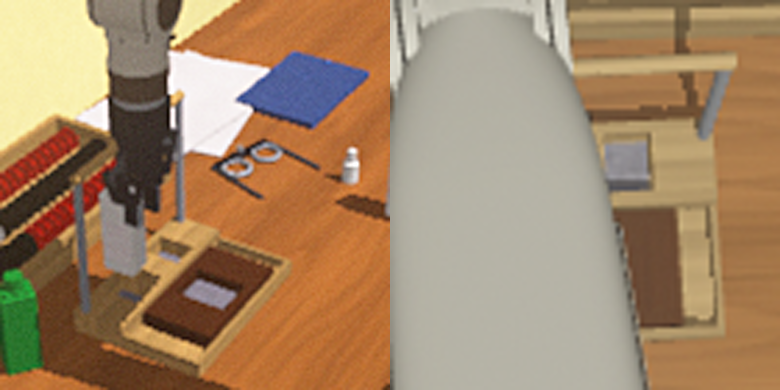

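The bottle hangs over the left well with the gripper body in front of the bar, and no contact. I lower it to just above the rim and compare.

Request:
{"name": "send_rows", "arguments": {
  "motion": "1 0.2 -0.2 1 0; 1 0.2 -0.2 2 0; 1 0.2 -0.2 2.8 0; 1 0.2 -0.2 2.8 0; 1 0.2 -0.2 2.8 0"
}}

```text
clock: 7.3
eef_pos: [0.5832, 0.0593, 0.1275]
tool_rot: [-0.013, 1.0, -0.0, -0.0]
ft_force: [0.3, 0.5, -0.7]
grip_width: 0.0338
grasp_force: 60.1
```

```bash
cat > held.py <<'E'
from h import *
import sys
name,off,wy=sys.argv[1],float(sys.argv[2]),float(sys.argv[3])
go([.585,.0609,.12],np.pi+.026)
o=bot.get_obs();e=o["eef_pos"]; snap("side",name); g=grad("side",name,.7)
B=np.array([[-.023,-.018,0],[.023,.018,.118]])
def J(p): return -score("side",g,[s for s in boxedges(B[0],B[1],Rz(.026),np.array([p[0],p[1],e[2]-off]),"side")])
best=None
for dx in(-.004,0,.004):
  for dy in(-.004,0,.004):
    x0=np.array([e[0]+.028+dx,e[1]+dy]);sx=np.vstack([x0,x0+np.diag([.004,.004])])
    r=minimize(J,x0,method="Nelder-Mead",options=dict(initial_simplex=sx,xatol=1e-4,fatol=1e-3))
    if best is None or r.fun<best.fun: best=r
w=Rz(.026)@[.05,wy,0]+[.5646,.0103,0]
print("bottle fit",best.x.round(4),best.fun,"offset from tool",(best.x-e[:2]).round(4),"to well (world)",(w[:2]-best.x).round(4), "tool-wise", (w[:2]-e[:2]-[.0283,.0007]).round(4))
E
python3 held.py s5 .0866 .05
```

```text
t 7.3 pos [0.5832 0.0593 0.1275] xang -3.1155 tilt [-0.001 -0.    -1.   ] shift [-0.19  0.16  0.75] twist 0.0 |d| 0.8 w 0.0338 F [ 0.3  0.5 -0.7] g 60.1
bottle fit [0.617  0.0594] -14.221616688126119 offset from tool [0.0338 0.0001] to well (world) [-0.0037  0.0022] tool-wise [0.0018 0.0016]
```

Request:
{"name": "send_rows", "arguments": {
  "motion": "1 0 0.15 0 0; 1 0 0.15 0 0"
}}

```text
clock: 7.55
eef_pos: [0.5839, 0.061, 0.1285]
tool_rot: [-0.013, 1.0, 0.0, 0.001]
ft_force: [0.8, -0.4, -2.0]
grip_width: 0.0339
grasp_force: 60.1
```

```bash
python3 held.py s6 .0866 .05;python3 held.py s7 .0866 .05
```

```text
t 7.55 pos [0.5839 0.061  0.1285] xang -3.1153 tilt [ 0.001  0.    -1.   ] shift [-0.1  -0.01  0.85] twist 0.0 |d| 0.9 w 0.0339 F [ 0.8 -0.4 -2. ] g 60.1
bottle fit [0.6162 0.0629] -13.951082975576794 offset from tool [0.0322 0.0019] to well (world) [-0.0029 -0.0013] tool-wise [ 0.001  -0.0001]
t 7.6 pos [0.5839 0.061  0.1284] xang -3.1153 tilt [ 0.001  0.    -1.   ] shift [-0.11 -0.01  0.84] twist 0.0 |d| 0.8 w 0.0337 F [ 0.4  0.1 -1.9] g 60.1
bottle fit [0.6162 0.0629] -13.879597206696443 offset from tool [0.0323 0.0019] to well (world) [-0.0029 -0.0013] tool-wise [ 0.0011 -0.0001]
```

Request:
{"name": "send_rows", "arguments": {
  "motion": "1 0.05 -0.05 0.5 0; 1 0.05 -0.05 0.9 0; 1 0.05 -0.05 1.2 0; 1 0.05 -0.05 1.4 0; 1 0.05 -0.05 1.4 0"
}}

```text
clock: 8.15
eef_pos: [0.5827, 0.0603, 0.1133]
tool_rot: [-0.013, 1.0, -0.0, -0.001]
ft_force: [-0.1, 0.2, -1.3]
grip_width: 0.0338
grasp_force: 60.1
```

Request:
{"name": "send_rows", "arguments": {
  "motion": "1 0 0 0.4 0; 1 0 0 0.8 0; 1 0 0 1.2 0; 1 0 0 1.5 0; 1 0 0 1.5 0"
}}

```text
clock: 8.65
eef_pos: [0.5826, 0.0603, 0.0982]
tool_rot: [-0.013, 1.0, -0.0, -0.001]
ft_force: [0.3, 0.2, -1.9]
grip_width: 0.034
grasp_force: 60.1
```

Request:
{"name": "send_rows", "arguments": {
  "motion": "1 0 0 0.1 0; 1 0 0 0.2 0; 1 0 0 0.3 0; 1 0 0 0.4 0; 1 0 0 0.4 0"
}}

```text
clock: 9.15
eef_pos: [0.583, 0.0603, 0.0948]
tool_rot: [-0.013, 1.0, -0.0, -0.0]
ft_force: [-0.1, -0.7, -2.6]
grip_width: 0.0337
grasp_force: 60.1
```

Request:
{"name": "send_rows", "arguments": {
  "motion": "1 0 0 0.1 0; 1 0 0 0.2 0; 1 0 0 0.2 0"
}}

```text
clock: 9.45
eef_pos: [0.5833, 0.0602, 0.0947]
tool_rot: [-0.013, 1.0, 0.0, 0.001]
ft_force: [-3.4, -1.8, 6.1]
grip_width: 0.034
grasp_force: 61.0
```

Floor contact at the expected height. I release, back off to the front and rise.

Request:
{"name": "send_rows", "arguments": {
  "motion": "0.1 0 0 0 0; -0.2 0 0 0 0; -0.4 0 0 0 0; -0.4 0 0 0 0; -0.4 0 0 0 0"
}}

```text
clock: 9.95
eef_pos: [0.583, 0.0603, 0.0927]
tool_rot: [-0.013, 1.0, 0.0, -0.0]
ft_force: [-0.7, 0.0, 0.4]
grip_width: 0.06
grasp_force: 0.0
```

Request:
{"name": "send_rows", "arguments": {
  "motion": "-0.4 2 0 0 0; -0.4 5 0 0 0; -0.4 7 0 -3 0; -0.4 7 0 -7 0; -0.6 7 -3 -11 0"
}}

```text
clock: 10.45
eef_pos: [0.5127, 0.0305, 0.2037]
tool_rot: [-0.015, 1.0, 0.001, -0.001]
ft_force: [1.6, -0.1, 0.3]
grip_width: 0.0683
grasp_force: 0.0
```

```bash
python3 - <<'E'
from h import *
snap("side","s8")
g=grad("side","s8",.7);B=np.array([[-.023,-.018,0],[.023,.018,.118]])
b=None
for y in(0,.05):
  x0=np.array([.6133,.0616,y]);sx=np.vstack([x0,x0+np.diag([.004,.004,.05])])
  r=minimize(lambda p:-score("side",g,boxedges(B[0],B[1],Rz(p[2]),np.array([p[0],p[1],.008]),"side")),x0,method="Nelder-Mead",options=dict(initial_simplex=sx)); print(r.x,r.fun)
P=np.array([.3909,-.328]);d=np.array([np.cos(-.007),np.sin(-.007)])
T=P-.026*d; go([T[0],T[1],.2],np.pi-.007)
E
```

```text
[0.6114297  0.06289508 0.14950853] -10.934754207568826
[0.61157572 0.06275552 0.14960274] -10.934032649888833
t 10.5 pos [0.5169 0.0253 0.2115] xang -3.116 tilt [ 0.012 -0.003 -1.   ] shift [ 16.12 -34.91   1.08] twist 0.033 |d| 38.5 w 0.068 F [ 2.  -2.7  5.5] g 0.0
```

Request:
{"name": "send_rows", "arguments": {
  "motion": "-1 2 -4.4 0 0; -1 4 -8.7 0 0; -1 6 -13.1 0 0; -1 8 -17.5 0 0; -1 10 -21.8 0 0"
}}

```text
clock: 11.0
eef_pos: [0.4188, -0.1937, 0.203]
tool_rot: [-0.013, 1.0, -0.0, 0.0]
ft_force: [0.8, 0.1, 0.4]
grip_width: 0.0853
grasp_force: 0.0
```

```bash
python3 - <<'E'
from h import *
snap("side","s9");snap("top","t9")
for i,V in enumerate(([("top","t9")],[("side","s9")],[("top","top1")],[("top","t9"),("side","s9")])):
    p,f=fitbox([.391,-.328],[-.15,0,.15],[-.023,-.018,0],[.023,.018,.118],[(c,grad(c,n,.7)) for c,n in V]); print(V,p.round(4),f)
P=p[:2];d=np.array([np.cos(p[2]),np.sin(p[2])])
T=P-.027*d; print(T);go([T[0],T[1],.2],np.pi+p[2])
a=cv2.imread("pics/t9.png")[150:290,250:440];b=cv2.imread("pics/s9.png")[150:290,220:410]
cv2.imwrite("pics/c9.png",cv2.resize(np.hstack([a,b]),None,fx=2.1,fy=2.1,interpolation=cv2.INTER_CUBIC))
E
```

```text
[('top', 't9')] [ 0.464  -0.2337 -0.8272] -14.734409685795585
[('side', 's9')] [ 0.3928 -0.3224 -0.1119] -23.034151449557132
[('top', 'top1')] [ 0.3934 -0.3285 -0.1551] -21.568595490973806
[('top', 't9'), ('side', 's9')] [ 0.393  -0.3222 -0.1041] -23.58129205095886
[ 0.36615961 -0.31943789]
t 11.1 pos [ 0.4174 -0.1966  0.2029] xang -3.1241 tilt [-0.    -0.002 -1.   ] shift [  5.34 -12.19   0.32] twist 0.122 |d| 13.3 w 0.0857 F [-0.2 -0.1  0.5] g 0.0
```

View pics/c9.png

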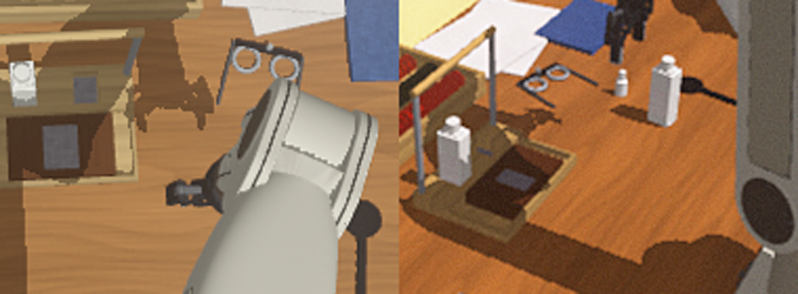

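Bottle 1 stands upright in the left well, and bottle 2 (side crop (665,90)) is now visible in the side view. I fit it with the first top picture plus this side picture.

```bash
python3 - <<'E'
from h import *
for s in(.7,1.2):
    p,f=fitbox([.393,-.326],[-.15,0,.15],[-.023,-.018,0],[.023,.018,.118],[("top",grad("top","top1",s)),("side",grad("side","s9",s))]); print(p.round(4),f)
P=p[:2];d=np.array([np.cos(p[2]),np.sin(p[2])])
T=P-.027*d; print(T);go([T[0],T[1],.2],np.pi+p[2])
E
```

```text
[ 0.3926 -0.3277 -0.1923] -44.07693572138875
[ 0.3906 -0.3278  0.1408] -38.399645213337095
[ 0.3638314  -0.33159877]
t 11.1 pos [ 0.4174 -0.1966  0.2029] xang -3.1241 tilt [-0.    -0.002 -1.   ] shift [  5.59 -13.4    0.32] twist -0.123 |d| 14.5 w 0.0857 F [-0.2 -0.1  0.5] g 0.0
```

```bash
python3 - <<'E'
from h import *
V=[("top",grad("top","top1",.7)),("side",grad("side","s9",.7))]
lo,hi=[-.023,-.018,0],[.023,.018,.118]
for y in np.arange(-.4,.41,.05):
    J=lambda p:[-score(c,g,boxedges(lo,hi,Rz(y),np.array([p[0],p[1],0]),c)) for c,g in V]
    r=min((minimize(lambda p:sum(J(p)),[.3925+a,-.3275+b],method="Nelder-Mead",options=dict(initial_simplex=[[.3925+a,-.3275+b],[.3965+a,-.3275+b],[.3925+a,-.3235+b]])) for a in(-.003,.003) for b in(-.003,.003)),key=lambda r:r.fun)
    print(y.round(2),r.x.round(4),round(r.fun,2),np.round(J(r.x),1))
def ov(c,n,y,x,r):
    im=cv2.resize(cv2.imread(f"pics/{n}.png"),None,fx=8,fy=8,interpolation=cv2.INTER_CUBIC)
    for a,b in boxedges(lo,hi,Rz(y),np.array([x[0],x[1],0]),c) if x else []:
        q=np.round((proj(c,[a,b])+.5)*8).astype(int).tolist(); cv2.line(im,q[0],q[1],(255,0,255),1)
    return im[r[0]*8:(r[0]+40)*8,r[1]*8:(r[1]+32)*8]
pc=proj("side",[.3925,-.3275,.07])[0].astype(int); R=("side","s9",(pc[1]-20,pc[0]-16)); Tt=("top","top1",(234,369))
cv2.imwrite("pics/cb.png",np.hstack([ov(Tt[0],Tt[1],0,None,Tt[2]),ov(Tt[0],Tt[1],-.19,[.3926,-.3277],Tt[2]),ov(*R[:2],-.19,[.3926,-.3277],R[2])]))
E
```

```text
-0.4 [ 0.3914 -0.3294] -40.46 [-17.9 -22.5]
-0.35 [ 0.3914 -0.3296] -41.82 [-19.2 -22.6]
-0.3 [ 0.3917 -0.3282] -43.03 [-20.4 -22.7]
-0.25 [ 0.3917 -0.3277] -43.81 [-21.1 -22.7]
-0.2 [ 0.3928 -0.3277] -44.06 [-21.5 -22.6]
-0.15 [ 0.3934 -0.3274] -43.87 [-21.3 -22.5]
-0.1 [ 0.3943 -0.327 ] -43.0 [-20.7 -22.3]
-0.05 [ 0.3941 -0.3272] -41.17 [-20.5 -20.6]
-0.0 [ 0.3935 -0.3273] -39.31 [-20.7 -18.6]
0.05 [ 0.3887 -0.3278] -39.31 [-19.3 -20. ]
0.1 [ 0.3899 -0.3282] -39.83 [-19.2 -20.6]
0.15 [ 0.3904 -0.3263] -40.05 [-18.7 -21.3]
0.2 [ 0.3913 -0.3262] -40.31 [-18.6 -21.7]
0.25 [ 0.3919 -0.3253] -38.45 [-16.4 -22. ]
0.3 [ 0.3929 -0.3248] -38.05 [-15.9 -22.1]
0.35 [ 0.3937 -0.3244] -37.65 [-15.6 -22.1]
0.4 [ 0.395  -0.3236] -36.63 [-15.5 -21.2]
```

View pics/cb.png

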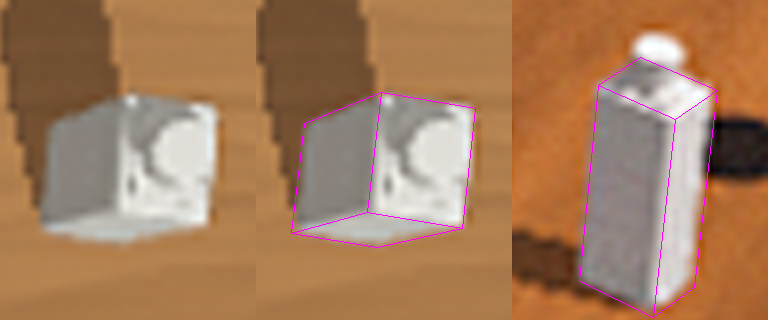

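The −0.19 overlay is slightly over-rotated, and by the edge slopes the yaw is about −0.15. I go there.

Request:
{"name": "send_rows", "arguments": {
  "motion": "-1 1.6 -4 0 0.06; -1 3.2 -8 0 0.12; -1 5.3 -12.6 0 0.168; -1 5.3 -12.6 0 0.168; -1 5.3 -12.6 0 0.168"
}}

```text
clock: 11.6
eef_pos: [0.3696, -0.3199, 0.2026]
tool_rot: [0.072, 0.997, 0.0, -0.0]
ft_force: [0.0, -0.4, -0.1]
grip_width: 0.0854
grasp_force: 0.0
```

Request:
{"name": "send_rows", "arguments": {
  "motion": "-1 0 0 4 0; -1 0 0 8 0; -1 0 0 11.5 0; -1 0 0 11.5 0; -1 0 0 11.5 0"
}}

```text
clock: 12.1
eef_pos: [0.3705, -0.318, 0.0882]
tool_rot: [0.07, 0.998, 0.001, -0.0]
ft_force: [0.1, -0.2, 0.7]
grip_width: 0.0852
grasp_force: 0.0
```

```bash
python3 - <<'E'
from h import *
go([.3665,-.3234,.0855],np.pi-.15)
E
```

```text
t 12.1 pos [ 0.3705 -0.318   0.0882] xang 3.0022 tilt [-0.001  0.001 -1.   ] shift [ 0.32 -0.59  0.27] twist 0.011 |d| 0.7 w 0.0852 F [ 0.1 -0.2  0.7] g 0.0
```

Request:
{"name": "send_rows", "arguments": {
  "motion": "-1 0.3 -0.5 0.25 0.01; -1 0.3 -0.5 0.25 0.01; -1 0.3 -0.5 0.25 0.01"
}}

```text
clock: 12.4
eef_pos: [0.367, -0.3248, 0.0869]
tool_rot: [0.076, 0.997, -0.001, 0.001]
ft_force: [0.6, -0.4, -0.8]
grip_width: 0.0852
grasp_force: 0.0
```

```bash
python3 - <<'E'
from h import *
go([.3665,-.3234,.0855],np.pi-.15)
E
```

```text
t 12.4 pos [ 0.367  -0.3248  0.0869] xang 2.9895 tilt [ 0.002 -0.002 -1.   ] shift [0.07 0.13 0.14] twist -0.002 |d| 0.2 w 0.0852 F [ 0.6 -0.4 -0.8] g 0.0
```

Request:
{"name": "send_rows", "arguments": {
  "motion": "-0.4 0 0 0 0; 0 0 0 0 0; 0.4 0 0 0 0; 1 0 0 0 0; 1 0 0 0 0"
}}

```text
clock: 12.9
eef_pos: [0.3663, -0.3243, 0.0858]
tool_rot: [0.076, 0.997, -0.0, 0.0]
ft_force: [-1.7, -0.3, 3.8]
grip_width: 0.0345
grasp_force: 59.7
```

Request:
{"name": "send_rows", "arguments": {
  "motion": "1 0 0 0 0; 1 0 0 0 0"
}}

```text
clock: 13.1
eef_pos: [0.3663, -0.3242, 0.0858]
tool_rot: [0.076, 0.997, -0.0, 0.0]
ft_force: [-2.0, -0.7, 5.6]
grip_width: 0.0346
grasp_force: 59.8
```

```bash
python3 - <<'E'
from h import *
go([.3665,-.3234,.0855],np.pi-.15)
V=[("side",None)]
snap("side","s10");g=grad("side","s10",.7)
p,f=fitbox([.393,-.327],[-.15],[-.023,-.018,0],[.023,.018,.118],[("side",g)]);print(p,f)
E
```

```text
t 13.1 pos [ 0.3663 -0.3242  0.0858] xang 2.9896 tilt [ 0.    -0.001 -1.   ] shift [-0.01  0.09  0.03] twist -0.002 |d| 0.1 w 0.0346 F [-2.  -0.7  5.6] g 59.8
[ 0.39194661 -0.32650528 -0.35459698] -20.006355120743578
```

Request:
{"name": "send_rows", "arguments": {
  "motion": "1 0 0 -1 0; 1 0 0 -3 0; 1 0 0 -5 0; 1 0 0 -7 0; 1 0 0 -7 0"
}}

```text
clock: 13.65
eef_pos: [0.3678, -0.3249, 0.1579]
tool_rot: [0.076, 0.997, -0.001, 0.002]
ft_force: [0.9, -0.2, -1.5]
grip_width: 0.0347
grasp_force: 59.9
```

```bash
python3 - <<'E'
from h import *
go([.52,-.0409,.156],np.pi+.026)
E
```

```text
t 13.65 pos [ 0.3678 -0.3249  0.1579] xang 2.99 tilt [ 0.004 -0.003 -1.   ] shift [-10.76  30.38   0.17] twist -0.178 |d| 32.2 w 0.0347 F [ 0.9 -0.2 -1.5] g 59.9
```

Request:
{"name": "send_rows", "arguments": {
  "motion": "1 -1 3 0 -0.03; 1 -2.5 7 0 -0.07; 1 -4 11 0 -0.11; 1 -5.5 15 0 -0.15; 1 -7 19 0 -0.178"
}}

```text
clock: 14.15
eef_pos: [0.464, -0.1448, 0.1541]
tool_rot: [-0.014, 1.0, 0.0, -0.001]
ft_force: [1.0, -0.2, -1.3]
grip_width: 0.0343
grasp_force: 60.1
```

Request:
{"name": "send_rows", "arguments": {
  "motion": "1 -0.8 4 0 0; 1 -1.5 8 0 0; 1 -1.7 10 0 0; 1 -1.7 10.5 0 0; 1 -1.7 10.5 0 0"
}}

```text
clock: 14.65
eef_pos: [0.4777, -0.0406, 0.1544]
tool_rot: [-0.014, 1.0, 0.0, -0.001]
ft_force: [0.3, -0.8, -1.4]
grip_width: 0.0344
grasp_force: 60.2
```

```bash
python3 - <<'E'
from h import *
go([.5884,-.0391,.154],np.pi+.026)
E
```

```text
t 14.65 pos [ 0.4777 -0.0406  0.1544] xang -3.1136 tilt [-0.002 -0.    -1.   ] shift [-11.07  -0.16   0.02] twist 0.002 |d| 11.1 w 0.0344 F [ 0.3 -0.8 -1.4] g 60.2
```

Request:
{"name": "send_rows", "arguments": {
  "motion": "1 -3 0 0 0; 1 -6 -0.1 0 0; 1 -8.5 -0.15 0 0; 1 -10.2 -0.15 0 0; 1 -11 -0.15 0 0"
}}

```text
clock: 15.15
eef_pos: [0.5894, -0.0416, 0.1544]
tool_rot: [-0.012, 1.0, -0.0, -0.0]
ft_force: [0.1, 0.0, -1.8]
grip_width: 0.0346
grasp_force: 60.2
```

Request:
{"name": "send_rows", "arguments": {
  "motion": "1 0 0 1 0; 1 0 0 2 0; 1 0 0 2.7 0; 1 0 0 2.7 0; 1 0 0 2.7 0"
}}

```text
clock: 15.65
eef_pos: [0.5877, -0.0399, 0.1282]
tool_rot: [-0.013, 1.0, 0.0, -0.0]
ft_force: [-0.2, -0.2, -1.3]
grip_width: 0.0344
grasp_force: 60.2
```

```bash
sed -i 's/^go(.*/go([.5884,-.0391,.12],np.pi+.026)/' held.py; python3 held.py s11 .0858 -.05; python3 held.py s12 .0858 -.05
```

```text
t 15.65 pos [ 0.5877 -0.0399  0.1282] xang -3.1154 tilt [-0.001  0.    -1.   ] shift [-0.07  0.08  0.82] twist 0.0 |d| 0.8 w 0.0344 F [-0.2 -0.2 -1.3] g 60.2
bottle fit [ 0.6089 -0.0334] -16.85690469813255 offset from tool [0.0212 0.0065] to well (world) [ 0.007 -0.005] tool-wise [-0.0001  0.0008]
t 15.7 pos [ 0.5882 -0.0399  0.1287] xang -3.1153 tilt [ 0. -0. -1.] shift [-0.02  0.08  0.87] twist 0.0 |d| 0.9 w 0.0347 F [ 0.3  0.  -1.2] g 60.2
bottle fit [ 0.612  -0.0354] -16.717237968945597 offset from tool [0.0238 0.0045] to well (world) [ 0.0039 -0.003 ] tool-wise [-0.0006  0.0008]
```

Request:
{"name": "send_rows", "arguments": {
  "motion": "1 -0.05 0 0.4 0; 1 -0.05 0 0.8 0; 1 -0.05 0 1.1 0; 1 -0.05 0 1.4 0; 1 -0.05 0 1.4 0"
}}

```text
clock: 16.25
eef_pos: [0.5884, -0.0398, 0.1137]
tool_rot: [-0.013, 1.0, 0.0, -0.001]
ft_force: [-0.2, -0.2, -1.0]
grip_width: 0.0345
grasp_force: 60.2
```

Request:
{"name": "send_rows", "arguments": {
  "motion": "1 0 0 0.4 0; 1 0 0 0.8 0; 1 0 0 1.2 0; 1 0 0 1.6 0; 1 0 0 1.6 0"
}}

```text
clock: 16.75
eef_pos: [0.5883, -0.0399, 0.0975]
tool_rot: [-0.013, 1.0, 0.0, -0.001]
ft_force: [0.7, 0.8, -1.6]
grip_width: 0.0347
grasp_force: 60.2
```

Request:
{"name": "send_rows", "arguments": {
  "motion": "1 0 0 0.1 0; 1 0 0 0.2 0; 1 0 0 0.3 0; 1 0 0 0.4 0; 1 0 0 0.4 0"
}}

```text
clock: 17.25
eef_pos: [0.5888, -0.0399, 0.0943]
tool_rot: [-0.013, 1.0, -0.0, -0.0]
ft_force: [-0.0, -1.3, -1.5]
grip_width: 0.0348
grasp_force: 60.2
```

Request:
{"name": "send_rows", "arguments": {
  "motion": "1 0 0 0.1 0; 1 0 0 0.2 0; 1 0 0 0.2 0"
}}

```text
clock: 17.55
eef_pos: [0.5891, -0.04, 0.0939]
tool_rot: [-0.013, 1.0, -0.0, 0.001]
ft_force: [-2.3, 0.4, 6.3]
grip_width: 0.0345
grasp_force: 61.0
```

Floor contact. Release and back off, going towards the lens case at (0.393, 0.322).

Request:
{"name": "send_rows", "arguments": {
  "motion": "0.1 0 0 0 0; -0.2 0 0 0 0; -0.4 0 0 0 0; -0.4 0 0 0 0; -0.4 0 0 0 0"
}}

```text
clock: 18.05
eef_pos: [0.5889, -0.0399, 0.0922]
tool_rot: [-0.013, 1.0, 0.0, -0.0]
ft_force: [-0.4, 0.1, 0.4]
grip_width: 0.0594
grasp_force: 0.0
```

Request:
{"name": "send_rows", "arguments": {
  "motion": "-0.4 2 0 0 0; -0.4 5 0 0 0; -0.4 8 0 -3 0; -0.4 10 0 -7 0; -0.6 12 3 -11 0"
}}

```text
clock: 18.55
eef_pos: [0.4684, -0.0168, 0.2005]
tool_rot: [-0.011, 1.0, -0.0, -0.0]
ft_force: [0.9, 0.9, 0.3]
grip_width: 0.0684
grasp_force: 0.0
```

```bash
python3 - <<'E'
from h import *
snap("side","s13");snap("top","t13")
C=([-.035,-.027,0],[.035,.027,.046])
for V in([("top","top1"),("side","s13")],[("top","top1")],[("side","s13")]):
    p,f=fitbox([.393,.321],[.2,.35],*C,[(c,grad(c,n,.7)) for c,n in V]);print(p.round(4),f)
    if len(V)>1: q=p
go([q[0],q[1],.12],np.pi+q[2])
a=cv2.imread("pics/t13.png")[150:290,200:390];b=cv2.imread("pics/s13.png")[180:320,200:390]
cv2.imwrite("pics/c13.png",cv2.resize(np.hstack([a,b]),None,fx=2.1,fy=2.1,interpolation=cv2.INTER_CUBIC))
E
```

```text
[0.3926 0.322  0.2909] -40.320493478482604
[0.3922 0.3213 0.2694] -19.869137878485834
[0.3927 0.3229 0.3133] -20.9674030974951
t 18.65 pos [ 0.4708 -0.0137  0.205 ] xang -3.1135 tilt [ 0.009  0.001 -1.   ] shift [ 6.96 33.78  8.46] twist -0.263 |d| 35.5 w 0.0682 F [ 1.4 -0.6  0.4] g 0.0
```

View pics/c13.png

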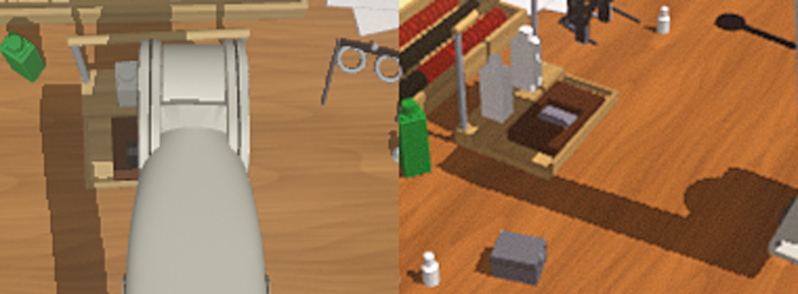

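Both bottles stand upright in their wells (side crop (497,85), (527,58)). On to the case.

Request:
{"name": "send_rows", "arguments": {
  "motion": "-1 1 4.8 0 -0.05; -1 2 9.6 0 -0.1; -1 3 14.4 1 -0.15; -1 4 19.2 3 -0.2; -1 5 24 5 -0.26"
}}

```text
clock: 19.15
eef_pos: [0.4145, 0.2199, 0.1512]
tool_rot: [-0.144, 0.99, 0.0, 0.001]
ft_force: [1.6, 0.6, -0.1]
grip_width: 0.0855
grasp_force: 0.0
```

```bash
python3 - <<'E'
from h import *
go([.3926,.322,.1],np.pi+.29)
E
```

```text
t 19.15 pos [0.4145 0.2199 0.1512] xang -2.8531 tilt [ 0.001  0.    -1.   ] shift [-0.8  10.41  5.12] twist -0.002 |d| 11.6 w 0.0855 F [ 1.6  0.6 -0.1] g 0.0
```

Request:
{"name": "send_rows", "arguments": {
  "motion": "-1 -0.4 4 1.7 0; -1 -0.8 8 3.5 0; -1 -0.8 10.4 5.1 0; -1 -0.8 10.4 5.1 0; -1 -0.8 10.4 5.1 0"
}}

```text
clock: 19.65
eef_pos: [0.3924, 0.3199, 0.0998]
tool_rot: [-0.143, 0.99, -0.001, -0.001]
ft_force: [1.0, 0.1, -0.1]
grip_width: 0.0854
grasp_force: 0.0
```

```bash
python3 - <<'E'
from h import *
go([.3926,.322,.021],np.pi+.29)
E
```

```text
t 19.65 pos [0.3924 0.3199 0.0998] xang -2.854 tilt [-0.001 -0.002 -1.   ] shift [-0.09  0.21  7.88] twist -0.002 |d| 7.9 w 0.0854 F [ 1.   0.1 -0.1] g 0.0
```

Request:
{"name": "send_rows", "arguments": {
  "motion": "-1 0 0.2 3 0; -1 0 0.2 5.5 0; -1 0 0.2 7.2 0; -1 0 0.2 7.9 0; -1 0 0.2 7.9 0"
}}

```text
clock: 20.15
eef_pos: [0.3926, 0.3208, 0.0216]
tool_rot: [-0.142, 0.99, -0.0, -0.0]
ft_force: [-0.1, 0.7, -0.2]
grip_width: 0.085
grasp_force: 0.0
```

Request:
{"name": "send_rows", "arguments": {
  "motion": "-0.6 0 0 0 0; -0.3 0 0 0 0; 0 0 0 0 0; 0.4 0 0 0 0; 1 0 0 0 0"
}}

```text
clock: 20.65
eef_pos: [0.3936, 0.3226, 0.0234]
tool_rot: [-0.143, 0.99, 0.001, 0.002]
ft_force: [0.8, -2.6, 5.5]
grip_width: 0.0531
grasp_force: 65.4
```

Request:
{"name": "send_rows", "arguments": {
  "motion": "1 0 0 0 0; 1 0 0 0 0; 1 0 0 0 0"
}}

```text
clock: 20.95
eef_pos: [0.3937, 0.3227, 0.0234]
tool_rot: [-0.143, 0.99, 0.001, 0.002]
ft_force: [-0.5, -1.0, 6.8]
grip_width: 0.0522
grasp_force: 65.4
```

```bash
python3 - <<'E'
from h import *
go([.3926,.322,.021],np.pi+.29)
E
```

```text
t 20.95 pos [0.3937 0.3227 0.0234] xang -2.8555 tilt [ 0.003  0.001 -1.   ] shift [ 0.12 -0.04  0.24] twist -0.004 |d| 0.3 w 0.0522 F [-0.5 -1.   6.8] g 65.4
```

Request:
{"name": "send_rows", "arguments": {
  "motion": "1 0 0 -2 0; 1 0 0 -5 0; 1 0 0 -8 0; 1 0 0 -8 0"
}}

```text
clock: 21.35
eef_pos: [0.3949, 0.3242, 0.1061]
tool_rot: [-0.143, 0.99, 0.002, 0.004]
ft_force: [1.2, 0.7, -1.2]
grip_width: 0.0531
grasp_force: 64.5
```

```bash
python3 - <<'E'
from h import *
go([.5239,.0059,.1],np.pi+.026)
E
```

```text
t 21.35 pos [0.3949 0.3242 0.1061] xang -2.8552 tilt [ 0.007  0.006 -1.   ] shift [ -3.38 -34.18   0.51] twist 0.26 |d| 34.4 w 0.0531 F [ 1.2  0.7 -1.2] g 64.5
```

Request:
{"name": "send_rows", "arguments": {
  "motion": "1 0 -4 0 0.04; 1 0 -8.5 0 0.1; 1 -0.5 -13 0 0.16; 1 -1 -17.5 0 0.21; 1 -1.5 -22 0 0.26"
}}

```text
clock: 21.85
eef_pos: [0.4685, 0.1136, 0.1008]
tool_rot: [-0.012, 1.0, -0.0, -0.001]
ft_force: [1.2, 0.1, -2.1]
grip_width: 0.053
grasp_force: 64.5
```

```bash
python3 - <<'E'
from h import *
go([.5239,.0059,.1],np.pi+.026)
E
```

```text
t 21.85 pos [0.4685 0.1136 0.1008] xang -3.1168 tilt [-0.001 -0.    -1.   ] shift [ -5.27 -10.9    0.08] twist -0.001 |d| 12.1 w 0.053 F [ 1.2  0.1 -2.1] g 64.5
```

Request:
{"name": "send_rows", "arguments": {
  "motion": "1 -2 -4 0 0; 1 -4 -8 0 0; 1 -5.3 -10.9 0 0; 1 -5.3 -10.9 2 0; 1 -5.3 -10.9 3 0"
}}

```text
clock: 22.35
eef_pos: [0.5235, 0.0066, 0.0695]
tool_rot: [-0.012, 1.0, 0.0, -0.002]
ft_force: [-0.8, -0.7, -1.7]
grip_width: 0.0527
grasp_force: 64.5
```

Request:
{"name": "send_rows", "arguments": {
  "motion": "1 0 0 0 0; 1 0 0 0 0; 1 0 0 0 0"
}}

```text
clock: 22.65
eef_pos: [0.5249, 0.0085, 0.0723]
tool_rot: [-0.014, 1.0, 0.0, 0.0]
ft_force: [0.2, -0.0, -1.8]
grip_width: 0.0526
grasp_force: 64.4
```

```bash
cat > heldc.py <<'E'
from h import *
import sys
name=sys.argv[1]
go([.5239,.0059,.0534],np.pi+.026)
e=bot.get_obs()["eef_pos"]; snap("side",name); g=grad("side",name,.7)
x0=np.array([e[0]-.0012,e[1]]);z=e[2]-.0234;best=None
J=lambda p:-score("side",g,boxedges([-.035,-.027,0],[.035,.027,.046],Rz(.026),np.array([p[0],p[1],z]),"side"))
for dx in(-.004,0,.004):
  for dy in(-.004,0,.004):
    x=x0+[dx,dy]; r=minimize(J,x,method="Nelder-Mead",options=dict(initial_simplex=np.vstack([x,x+np.diag([.004,.004])]),xatol=1e-4,fatol=1e-3))
    if best is None or r.fun<best.fun: best=r
print("case",best.x.round(4),best.fun,"off tool",(best.x-e[:2]).round(4),"to pocket",(np.array([.5227,.0059])-best.x).round(4))
E
python3 heldc.py s14; python3 - <<'E'
import cv2
b=cv2.imread("pics/s14.png")[180:280,210:340]; cv2.imwrite("pics/c14.png",cv2.resize(b,(780,600),interpolation=cv2.INTER_CUBIC))
E
```

```text
t 22.65 pos [0.5249 0.0085 0.0723] xang -3.1139 tilt [ 0.001  0.    -1.   ] shift [ 0.11 -0.25  1.89] twist 0.002 |d| 1.9 w 0.0526 F [ 0.2 -0.  -1.8] g 64.4
case [0.5249 0.0101] -13.121100451668845 off tool [0.     0.0016] to pocket [-0.0022 -0.0042]
```

View pics/c14.png

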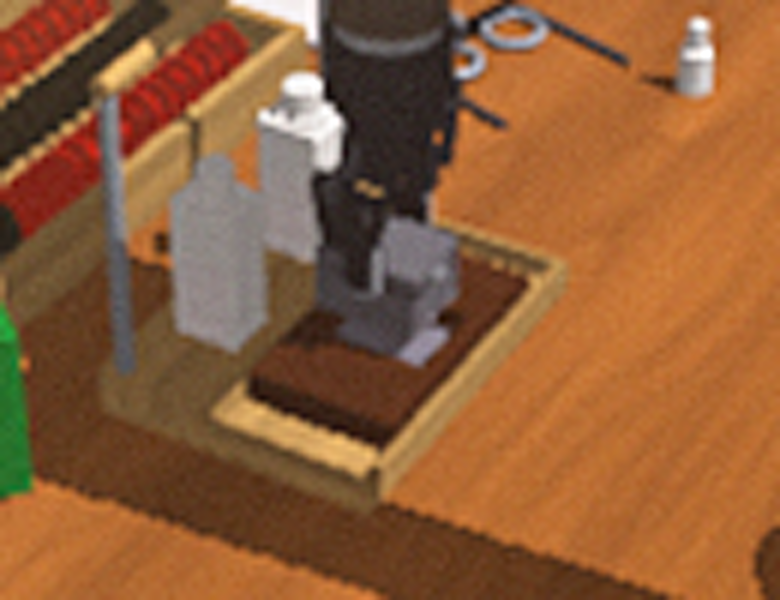

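The case hangs level just above the pocket and slightly left of it. I correct and lower it to just above the cradle.

Request:
{"name": "send_rows", "arguments": {
  "motion": "1 0.15 -0.3 0.5 0; 1 0.15 -0.3 1 0; 1 0.15 -0.3 1.5 0; 1 0.15 -0.3 1.5 0; 1 0.15 -0.3 1.5 0"
}}

```text
clock: 23.2
eef_pos: [0.5231, 0.0046, 0.0565]
tool_rot: [-0.013, 1.0, 0.0, -0.0]
ft_force: [0.7, 0.1, -1.9]
grip_width: 0.0528
grasp_force: 64.5
```

```bash
python3 heldc.py s15; python3 - <<'E'
from h import *
g=grad("side","side3",.7); gt=grad("top","top1",.7)
# pocket rim + cradle top only, caddy frame fixed
for lab,V in(("side",[("side",g)]),("top",[("top",gt)]),("both",[("side",g),("top",gt)])):
    sc=[(sum(score(c,G,caddysegs([.5646,.0103,.026],d)[8:16]) for c,G in V),d) for d in np.arange(-.012,.008,.0005)]; print(lab,max(sc))
E
```

```text
t 23.2 pos [0.5231 0.0046 0.0565] xang -3.1154 tilt [-0.001  0.    -1.   ] shift [-0.08  0.13  0.31] twist 0.0 |d| 0.3 w 0.0528 F [ 0.7  0.1 -1.9] g 64.5
case [0.5221 0.0079] -13.74613012613524 off tool [-0.001   0.0033] to pocket [ 0.0006 -0.002 ]
side (np.float64(17.947216326555633), np.float64(-0.0029999999999999923))
top (np.float64(23.394893879762236), np.float64(-0.003999999999999993))
both (np.float64(41.31798093155429), np.float64(-0.0029999999999999923))
```

Request:
{"name": "send_rows", "arguments": {
  "motion": "1 -0.05 0.05 0.2 0; 1 -0.05 0.05 0.4 0; 1 -0.05 0.05 0.6 0; 1 -0.05 0.05 0.7 0; 1 -0.05 0.05 0.7 0"
}}

```text
clock: 23.75
eef_pos: [0.5236, 0.0051, 0.0495]
tool_rot: [-0.013, 1.0, -0.0, -0.0]
ft_force: [0.3, -0.6, -1.8]
grip_width: 0.0528
grasp_force: 64.5
```

Request:
{"name": "send_rows", "arguments": {
  "motion": "1 0 0 0.2 0; 1 0 0 0.4 0; 1 0 0 0.6 0; 1 0 0 0.6 0; 1 0 0 0.6 0"
}}

```text
clock: 24.25
eef_pos: [0.5237, 0.0051, 0.0437]
tool_rot: [-0.013, 1.0, -0.0, -0.0]
ft_force: [0.2, 0.3, -2.6]
grip_width: 0.0526
grasp_force: 64.5
```

In the pocket without contact (bottom at about 20 mm). The floor should come at TCP 0.0374.

Request:
{"name": "send_rows", "arguments": {
  "motion": "1 0 0 0.2 0; 1 0 0 0.4 0; 1 0 0 0.6 0; 1 0 0 0.7 0; 1 0 0 0.7 0"
}}

```text
clock: 24.75
eef_pos: [0.5237, 0.0051, 0.0374]
tool_rot: [-0.013, 1.0, 0.0, 0.0]
ft_force: [-2.0, 0.3, 4.7]
grip_width: 0.0529
grasp_force: 65.2
```

Request:
{"name": "send_rows", "arguments": {
  "motion": "0 0 0 0 0; -0.4 0 0 0 0; -0.6 0 0 0 0; -0.6 0 0 0 0; -0.6 0 0 0 0"
}}

```text
clock: 25.25
eef_pos: [0.5239, 0.0051, 0.0366]
tool_rot: [-0.013, 1.0, 0.0, -0.0]
ft_force: [-1.1, -0.2, -0.1]
grip_width: 0.0682
grasp_force: 0.0
```

Request:
{"name": "send_rows", "arguments": {
  "motion": "-0.6 0 0 -2 0; -0.6 0 0 -5 0; -0.6 3 0 -9 0; -0.6 8 0 -12 0; -0.6 13 0 -15 0"
}}

```text
clock: 25.75
eef_pos: [0.4073, 0.0021, 0.1793]
tool_rot: [-0.013, 1.0, 0.0, 0.0]
ft_force: [-0.2, 0.0, -0.0]
grip_width: 0.0682
grasp_force: 0.0
```

Request:
{"name": "send_rows", "arguments": {
  "motion": "-0.6 0 5 0 0; -0.6 0 10 -2 0; -0.6 0 15 -4 0; -0.6 0 15 -4 0"
}}

```text
clock: 26.15
eef_pos: [0.4053, 0.1564, 0.2207]
tool_rot: [-0.016, 1.0, 0.002, 0.003]
ft_force: [0.3, -0.1, 0.4]
grip_width: 0.0683
grasp_force: 0.0
```

```bash
python3 - <<'E'
from h import *
snap("side","s16");snap("top","t16")
go([.4,.2,.3],3.14)
for V in([("side","s16"),("top","t16")],):
    G=[(c,grad(c,n,.7)) for c,n in V]
    for zt in(.014,.020):
        J=lambda p:-sum(score(c,g,boxedges([-.035,-.027,.016],[.035,.027,.046],Rz(p[2]),np.array([p[0],p[1],p[3]]),c)) for c,g in G)
        x=np.array([.5227,.0059,.026,zt]);r=minimize(J,x,method="Nelder-Mead",options=dict(initial_simplex=np.vstack([x,x+np.diag([.004,.004,.04,.004])])));print(r.x.round(4),r.fun)
a=cv2.imread("pics/t16.png")[150:270,215:355];b=cv2.imread("pics/s16.png")[170:290,210:350]
cv2.imwrite("pics/c16.png",cv2.resize(np.hstack([a,b]),None,fx=2.8,fy=2.8,interpolation=cv2.INTER_CUBIC))
E
```

```text
t 26.25 pos [0.4044 0.1533 0.2187] xang -3.1119 tilt [ 0.002  0.    -1.   ] shift [ 0.29  4.68 -8.12] twist 0.031 |d| 9.4 w 0.0683 F [ 0.4 -0.8 -0.1] g 0.0
[0.52   0.0057 0.0662 0.0164] -34.60853478194336
[0.5199 0.0057 0.0664 0.0166] -34.61785075598262
```

View pics/c16.png

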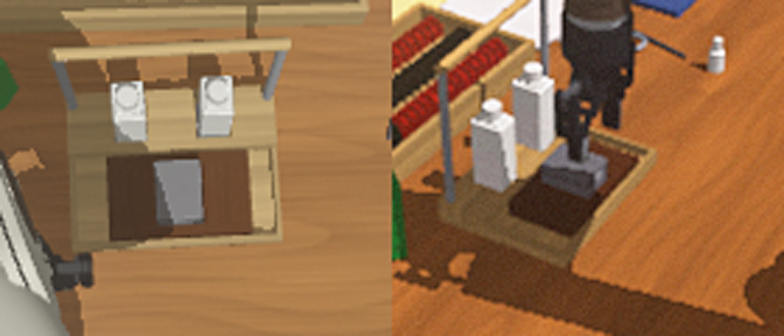

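Both bottles stand upright in the wells and the case sits flat in the pocket. Its floor contact came at exactly the pocket-floor height, and the arm is clear. Handing in.

```bash
python3 -c "
from workcell import workorder
print(workorder.job_done())"
```

```text
the job is handed in; nothing more can be done
None
```

I handed the job in after about 26 s on the robot clock: both white bottles stand upright in the rear wells and the lens case is seated in the cradle's pocket. The judge returned no verdict; all three parts met their floors within about 1 mm of the expected height, the final pictures show them in place, and I saw no bystander moved.

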